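Gather the bushes in the tote's scoop corner and hold it over the crank web

TASK

Pick up the parts tote by its carrying bar and tilt it so that all three loose bushes slide together into its low-walled scoop corner, without spilling any or reaching in to push them. Hold it there, steady and still tilted, with the scoop corner a little above the crank web on the round block, not touching it, and leave the other things on the bench alone. The program finishes while still holding the tote like this: do not put it down or let go.

Things in the scene. Friction and masses are not known exactly. Their poses are not given: they have to be found in the camera images.
- bar_grip (a point): Centre of the tote's carrying bar, the place to grip: a straight wooden bar 190 mm long (x), 16 mm wide (y), 22 mm tall (z), over the tote's middle, held by an upright at each end. The point is 107 mm above the tote's underside. Axes are the tote's: x along the bar, z up out of the tote; the scoop corner is at +x, -y.
- scoop_corner (a point): the tote's scoop corner, the one corner where both walls are cut down to 20 mm height for 55 mm each way so that fingers can reach in. The point is the inner corner at floor level: x +91, y -61, z -103 mm from bar_grip in the tote's axes (same axes).
- tote: The whole tote, loose on the bench: an open off-white tray 190 mm long (x) by 130 mm wide (y), about 0.3 kg, floor and walls 4 mm thick, walls 55 mm high. Origin at the centre of its underside, 107 mm below bar_grip, same axes; z is up when it stands level.
- web_top (a point): centre of the top face of the crank web, 48 mm above the bench: a flat steel disc, 120 mm diameter and 18 mm thick, fixed on a round wooden block of 180 mm diameter and 30 mm height with a steel band. z up. Nothing here moves.
- block: that round wooden block with its crank web; origin at the centre of its underside on the bench.
- hub_mid (a point): bystander: a loose round steel hub, 84 mm diameter, 42 mm tall, open on top; the point is on its axis at half height.
- wrench_grip (a point): bystander: a loose steel wrench, about 170 mm long, lying flat; the point is on its handle.
- vblock_mid (a point): bystander: a loose light metal V-block, 90 by 50 mm and 38 mm tall; the point is its centre at half height.
- bush1_mid (a point): one of three equal loose bronze bushes in the tote: a ring 26 mm in diameter and 14 mm tall, 0.04 kg, lying flat on the tote's floor, slippery with oil (friction with the tote about 0.26 to 0.35); the point is its centre. It starts to slide at 15 to 20 degrees of tilt; at a wall of the tote rubbing can stop it short of the corner until the tilt is some 35 degrees and leans more along that wall.
- bush2_mid (a point): one of three equal loose bronze bushes in the tote: a ring 26 mm in diameter and 14 mm tall, 0.04 kg, lying flat on the tote's floor, slippery with oil (friction with the tote about 0.26 to 0.35); the point is its centre. It starts to slide at 15 to 20 degrees of tilt; at a wall of the tote rubbing can stop it short of the corner until the tilt is some 35 degrees and leans more along that wall.
- bush3_mid (a point): one of three equal loose bronze bushes in the tote: a ring 26 mm in diameter and 14 mm tall, 0.04 kg, lying flat on the tote's floor, slippery with oil (friction with the tote about 0.26 to 0.35); the point is its centre. It starts to slide at 15 to 20 degrees of tilt; at a wall of the tote rubbing can stop it short of the corner until the tilt is some 35 degrees and leans more along that wall.
Mind the look-alikes: they are no part of the job. Of the things that look like the tote, take the one that is nearest to the robot's base at the start.

How it is judged (in metres and radians):
On the way:
1. the tote is lifted clear of the bench in the gripper (height (world z) of each of tote, scoop_corner above 0.03 m and contact force between tote and the fingers above 1 N), for 0.2 s.
At the end, for the whole second after the job is handed in: Tote still gripped by its bar, at rest, tilted 15 to 60 degrees; all three bush centres inside it within 80 mm of the scoop corner; that corner within 60 mm of the web's centre seen from above, over 60 mm above the bench, not touching the block; the bar under 350 mm (distance between each of bush1_mid, bush2_mid, bush3_mid and scoop_corner below 0.08 m and z of each of bush1_mid, bush2_mid, bush3_mid in the frame of tote below 0.05 m and angle between tote's own z axis and vertical between 0.26 and 1.05 rad and horizontal distance between scoop_corner and web_top below 0.06 m and height (world z) of scoop_corner above 0.06 m and height (world z) of bar_grip below 0.35 m and contact force between tote and the fingers above 1 N and z of the grasp point in the frame of tote above 0.08 m and contact force between tote and block below 0.1 N and linear speed of tote below 0.03 m/s and angular speed of tote below 0.15 rad/s); the arm keeps its last pose, push and grip.
It fails at once if a bush falls or is taken out of the tote (distance between any of bush1_mid, bush2_mid, bush3_mid and tote above 0.135 m).
It fails at once if a bystander (hub, wrench or V-block) is pushed more than 20 mm (distance of any of hub_mid, wrench_grip, vblock_mid from where it was at the start of the episode above 0.02 m).
It fails at once if a bush is pushed by the gripper (contact force between the fingers and bush1 above 0.5 N or contact force between the fingers and bush2 above 0.5 N or contact force between the fingers and bush3 above 0.5 N).
It fails at once if the tote bumps the block or its crank web (contact force between tote and block above 3 N).
It also fails if it takes over 58 s, if anything falls off the work surface, if the arm or the gripper's body presses on something with over 40 N, if the wrist force passes 120 N, or if a joint passes its speed limit or range.

ROBOT

A 6-joint arm with a two-finger parallel gripper is mounted at the origin on the work surface. World frame = base frame: x ahead of the robot, y to its left, z up, the work surface at z = 0. Lengths are in mm, angles in rad, forces in N, time in s.
With the tool pointing down it reaches from about 275 to 825 mm from the base axis. Payload 4.9 kg.
Tool frame: the origin (TCP) lies at the very end of the fingers, on their centre line; the grasp point (between the pads) lies 19 mm behind it; z points along the fingers, y is the direction in which the jaws open and shut (so a half turn about z gives the same grasp; the last joint's range is limited). The gripper opens to 85 mm and grips with 20 to 120 N. Pads are 22 mm wide; open, the fingers measure 114 mm over their backs; the gripper's body (76 mm by 85 mm) begins 54 mm behind the grasp point. The pads swing forward as they close: fully open they stand 13 mm farther back than shut.
Start: joints at [-1.325, 0.326, -0.193, 1.052, 0, 1.437], TCP at [203.917, -510.819, 231.281] pointing down, gripper open.
Joint ranges: [-2.65, 2.65], [-0.97, 1.79], [-1.3, 1.35], [-1.93, 2.1], [-1.47, 1.37], [-3.14, 3.14]. Speed limits (rad/s): [2.57, 2.57, 3.14, 3.14, 3.14, 3.14].

INTERFACE

Orientations are given as [roll, pitch, yaw] about the fixed x, y, z axes, in that order (R = Rz(yaw) Ry(pitch) Rx(roll)).
In Python, from bench import bot, solve_ik, imaging gives the robot as it stands. Calls block until the motion is done:
- bot.move_ptp(position, orientation): joint-space move of the TCP to a pose.
- bot.movel(position, rot=None, max_speed=150, threshold=None): straight line of the TCP; rot=None keeps the orientation; max_speed is the mean speed in mm/s. With threshold (N) it stops when the force on the tool has changed by that much, and returns True; else False.
- bot.move_j(angles): joint-space move.
- bot.grip(opening, effort=None): opening from 0.0 (shut) to 1.0 (fully open); effort is the grip in N (None keeps the last); returns when the fingers have stopped.
- bot.dwell(seconds).
- solve_ik(position, orientation): joint angles nearest the present ones, or None.
- bot.get_state(): the state.
- imaging.capture(name): name is "side" or "top" or "wrist"; returns the picture (400x640x3 uint8, blue, green, red); there is no depth.
- imaging.camera_model(name): a dict with "K" (3x3 intrinsics, pixels), "k1" (the pictures are not rectified: a ray, as slopes to the right and down, at radius r is drawn at 1 + k1 r^2 times it, then the intrinsics apply), "position" and "rotation" of the camera in the world. Camera axes: x right, y up, looking along -z (the intrinsics and any distortion apply to the point x, -y, -z); pixel columns grow to the right and rows downward; lengths in mm; the calibration is good to about 2 mm. A picture is of the moment at which its call begins: read the wrist's pose just before it. camera_model takes no time and is no camera call; for the wrist camera it gives the pose at the moment of the call.
A pose or a line that the arm cannot do raises bot.IKError and nothing moves.
- bot.sign_off(): hands the job in, once; it reports no verdict.
The state is a dict: "t": time; "qpos": joint angles; "joint_velocities": joint speeds; "effort": joint torques, N m; "tcp_pos": TCP position; "orientation": TCP orientation; "contact_force": force on the tool from outside, world axes, zero at the start; "wrist_torque": the same for the moment, N m; "opening": opening from 0.0 (shut) to 1.0 (fully open).
Only numpy, scipy, OpenCV 4.12 (cv2) and the standard library are available. Lean on these libraries where they do the work, as an engineer would, in place of code of your own. Each camera call takes 0.05 s, during which the arm holds its last target. There are 200 camera calls.

## Working session

There is one attempt and no reset: what is moved stays moved. The work goes in short steps, each a Python script; the robot and the scene stay as the last script left them, time stands still between calls to the robot, and variables do not carry over. Pictures are saved under pics/ and viewed, about 8 in all and at most 12, crops included, and the job is handed in when it is done.

```bash
mkdir -p pics; ls; python3 - <<'E'
from bench import bot, solve_ik, imaging
import cv2, numpy as np
for n in ("side","top"):
    im=imaging.capture(n); cv2.imwrite(f"pics/{n}0.png",im)
    m=imaging.camera_model(n); print(n,m)
print(bot.get_state()['t'])
E
```

```text
pics
side {'K': array([[364.46682556,   0.        , 318.5291403 ],
       [  0.        , 364.46682556, 198.46397169],
       [  0.        ,   0.        ,   1.        ]]), 'k1': -0.06212942473559773, 'position': array([145.26037151, 622.26523487, 705.61694951]), 'rotation': array([ 0.92056394, -0.02093608, -2.58849928])}
top {'K': array([[497.85593363,   0.        , 318.15315592],
       [  0.        , 497.85593363, 197.73913062],
       [  0.        ,   0.        ,   1.        ]]), 'k1': 0.03652857016649319, 'position': array([ 379.26231084,  -70.85845523, 1243.26797694]), 'rotation': array([ 0.18145225, -0.00277662, -1.54243809])}
0.1
```

View pics/top0.png

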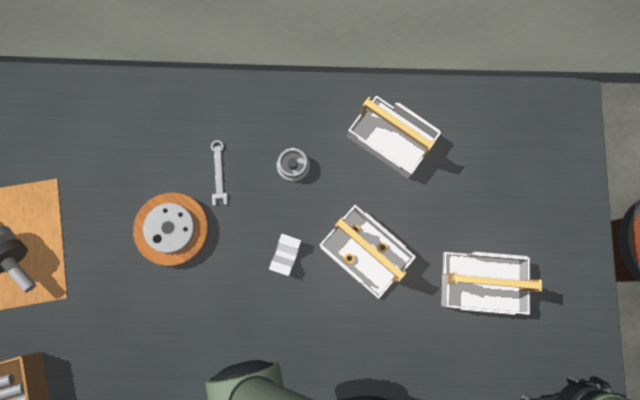

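View pics/side0.png

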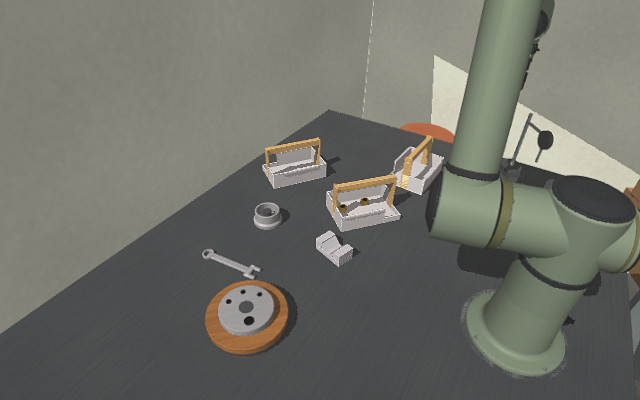

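Top view: the bushes' tote is at (367,250), its bar from (338,222) to (403,277). The look-alikes are at (395,135) and (487,283), the block at (170,230), V-block at (286,254), hub at (293,165) and wrench at (219,173). Next I build helpers, measure these and zoom in on the tote.

```bash
cat > h.py <<'E'
from bench import bot, solve_ik, imaging
import cv2, numpy as np
from scipy.spatial.transform import Rotation as R
def cam(n):
    m=imaging.camera_model(n); return m, R.from_euler('xyz',m['rotation']).as_matrix()
def ray(m,M,u,v):
    K=m['K']; d=np.array([(u-K[0,2])/K[0,0],(v-K[1,2])/K[1,1]]); s=d.copy()
    for _ in range(20): s=d/(1+m['k1']*(s@s))
    return M@np.array([s[0],-s[1],-1.])
def on_plane(n,pts,z,mm=None):
    m,M=mm or cam(n); c=m['position']; o=[]
    for u,v in pts:
        d=ray(m,M,u,v); o.append(c+d*(z-c[2])/d[2])
    return np.array(o)
def proj(n,P,mm=None):
    m,M=mm or cam(n); q=(np.atleast_2d(P)-m['position'])@M
    s=np.c_[q[:,0],-q[:,1]]/-q[:,2:]; s=s*(1+m['k1']*(s**2).sum(1))[:,None]
    return s@m['K'][:2,:2].T+m['K'][:2,2]
E
python3 - <<'E'
from h import *
np.set_printoptions(precision=1,suppress=True)
for n in ("top","side"):
    im=cv2.imread(f"pics/{n}0.png"); hsv=cv2.cvtColor(im,cv2.COLOR_BGR2HSV)
    w=cv2.inRange(hsv,(8,80,90),(28,255,255))
    for c in cv2.findContours(w,cv2.RETR_EXTERNAL,cv2.CHAIN_APPROX_NONE)[0]:
        if cv2.contourArea(c)<150: continue
        r=cv2.minAreaRect(c); b=cv2.boxPoints(r)
        print(n,np.array(r[0]),np.array(r[1]),r[2],cv2.contourArea(c), '\n box world z118', on_plane(n,b,118)[:,:2].tolist() if n=="top" else b.tolist())
im=cv2.imread("pics/top0.png")
g=cv2.cvtColor(im,cv2.COLOR_BGR2HSV)
m=cv2.inRange(g,(0,0,110),(180,50,255))[195:270,130:210]
cs=cv2.findContours(m,cv2.RETR_EXTERNAL,cv2.CHAIN_APPROX_NONE)[0]; c=max(cs,key=cv2.contourArea)+np.array([130,195])
e=cv2.fitEllipse(c); print("web",e,on_plane("top",[e[0]],48))
a=im[195:310,305:430]; b=cv2.imread("pics/side0.png")[160:240,310:450]
a=cv2.resize(a,None,fx=4.5,fy=4.5,interpolation=cv2.INTER_CUBIC); cv2.imwrite("pics/crop_top.png",a)
cv2.imwrite("pics/crop_side.png",cv2.resize(b,None,fx=5,fy=5,interpolation=cv2.INTER_CUBIC))
print("hub,vb,wr",on_plane("top",[(293,165),(286,254),(219,173)],20))
E
```

```text
top [ 13.3 379.1] [44.1 24.8] 80.53767395019531 496.5 
 box world z118 [[216.29141698248597, 604.3020836066303], [225.3194979709726, 554.7124663322821], [138.71420648088167, 526.8706816289472], [130.13297209755888, 575.7745475350301]]
top [494.  281.9] [95.  12.4] 4.085616588592529 629.5 
 box world z118 [[397.61203408734593, -357.99403322395096], [424.8251508962566, -360.52473999368704], [416.7191891673108, -568.8517065986501], [389.72342935551586, -565.3764073534371]]
top [372.3 246.7] [86.2 21.3] 42.42085266113281 696.5 
 box world z118 [[522.5769479507092, -104.26491672262684], [559.7273792965655, -136.30810397438114], [432.16724258621736, -280.88765236890487], [396.5665331857232, -248.7332843237033]]
top [636. 237.] [52.  6.] 90.0 192.0 
 box world z118 [[575.8076665594597, -779.8802252913605], [576.2035048196045, -793.0734110384014], [459.340480268533, -782.6077917431037], [458.89631242324026, -769.6598084322607]]
top [170.  228.5] [73. 74.] 90.0 4257.0 
 box world z118 [[586.8397351703366, 355.88066179935726], [591.7503893748777, 187.4874264547263], [425.7321874075377, 175.929
[... 982 characters left out ...]
219, 211.13198852539062]]
side [292.7 152. ] [27.  55.8] 86.633544921875 437.5 
 box world z118 [[264.0655822753906, 140.11380004882812], [319.8138732910156, 136.83450317382812], [321.4000549316406, 163.80001831054688], [265.6517639160156, 167.07931518554688]]
side [413.5 146.6] [47.3 73.6] 46.84761428833008 967.0 
 box world z118 [[370.5301208496094, 154.56552124023438], [424.2182922363281, 104.2328872680664], [456.5571594238281, 138.72769165039062], [402.8689880371094, 189.06033325195312]]
web ((168.05767822265625, 227.56625366210938), (47.865867614746094, 50.37594223022461), 52.986446380615234) [[515.3 290.7  48. ]]
hub,vb,wr [[686.   -2.   20. ]
 [461.6   6.7  20. ]
 [659.8 183.2  20. ]]
```

View pics/crop_top.png

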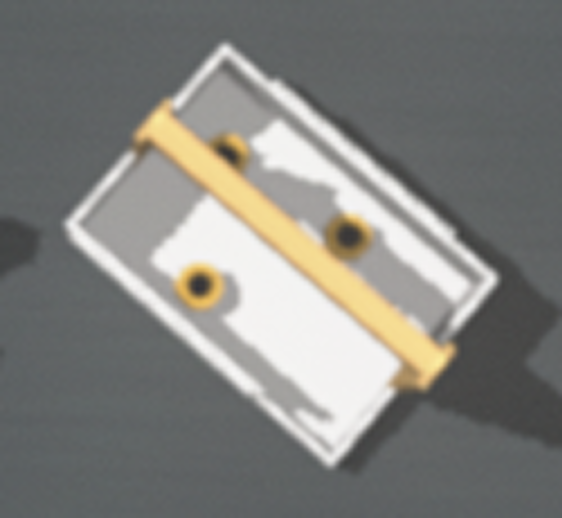

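View pics/crop_side.png

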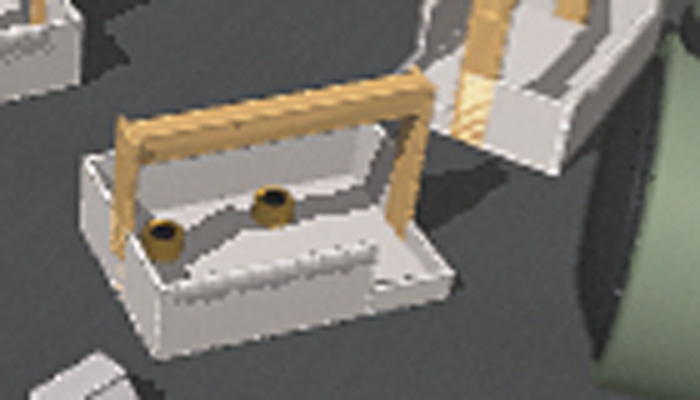

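Crops: the long wall facing the side camera is cut down at its right end, so the scoop corner is the bottom one in the top view, at crop (332,467), and tote +x runs right-down along the bar. Now I fit the tote pose from the rim corners, bar and bushes.

```bash
python3 - <<'E'
from h import *
from scipy.optimize import least_squares
np.set_printoptions(precision=1,suppress=True)
px=lambda c,o,s:(np.array(c)+.5)/s-.5+np.array(o)
T=lambda *c:px(c,(305,195),4.5)
S=lambda *c:px(c,(310,160),5)
m=cam("top"); ms=cam("side")
obs=[((-95,65,55),T(225,43)),((-95,-65,55),T(67,228)),((95,65,55),T(497,278)),((95,-65,20),T(332,467)),
     ((-95,0,118),T(153,116)),((95,0,118),T(441,363))]
w=np.array([on_plane("top",[p],l[2],m)[0] for l,p in obs]); L=np.array([l for l,_ in obs],float)
def tf(q,P): 
    c,s=np.cos(q[2]),np.sin(q[2]); P=np.atleast_2d(P); return np.c_[q[0]+c*P[:,0]-s*P[:,1],q[1]+s*P[:,0]+c*P[:,1],P[:,2]]
f=least_squares(lambda q:(tf(q,L)-w)[:,:2].ravel(),[480,-195,-2.3]); q=f.x
print("pose",q,np.degrees(q[2]),"\nres",(tf(q,L)-w)[:,:2].tolist())
print("side proj of bar ends, corner",(proj("side",tf(q,[(-95,0,118),(95,0,118),(95,-65,20),(-95,-65,0)]))-(310,160))*5)
b=on_plane("top",[T(200,285),T(348,237),T(230,152)],18,m); c,s=np.cos(q[2]),np.sin(q[2])
d=b[:,:2]-q[:2]; print("bushes in tote",np.c_[d@[c,s],d@[-s,c]])
# side-based check of web
print(proj("side",[515.3,290.7,48]))
# IK tests
g=tf(q,[0,0,107])[0]
for k in (0,1):
    yaw=q[2]+k*np.pi
    for z in (250,88): 
        r=(R.from_euler('z',yaw)*R.from_euler('x',np.pi)).as_euler('xyz'); j=solve_ik([g[0],g[1],z],r); print(k,z,j)
E
```

```text
pose [ 473.4 -188.4   -2.3] -129.5125574715409 
res [[0.007258891160859093, 0.21538527179933453], [1.536440838527085, 0.7313366755817157], [0.6123946561763205, -1.253851791545344], [0.9477697711772635, -0.6362989931173786], [-0.7353537447041845, 1.1415160523359305], [-2.368510405822576, -0.19808721505370386]]
side proj of bar ends, corner [[122.  130. ]
 [423.6  75.2]
 [451.5 270.8]
 [152.5 361.4]]
bushes in tote [[-20.6 -38.9]
 [ 23.2  34.1]
 [-55.4  27.2]]
[[246.5 306.8]]
0 250 [-0.5  0.2 -0.3  1.1  0.  -1.4]
0 88 [-0.5  0.4 -0.5  0.7  0.  -1.4]
1 250 [-0.5  0.2 -0.3  1.1  0.   1.7]
1 88 [-0.5  0.4 -0.5  0.7  0.   1.7]
```

```bash
cat >> h.py <<'E'
LO=np.array([-2.65,-.97,-1.3,-1.93,-1.47,-3.14]); HI=np.array([2.65,1.79,1.35,2.1,1.37,3.14])
POSE=np.array([473.4,-188.4,np.radians(-129.51)]); WEB=np.array([515.3,290.7,48])
def toteR(psi,th,phi):
    th,phi,psi=np.radians([th,phi,psi]); return R.from_euler('z',psi)*R.from_rotvec(th*np.array([np.sin(phi),np.cos(phi),0]))
def tcp(Rt,k,grip=None,corner=None):
    """tool pose for a bar_grip or a scoop_corner position, tote rotation Rt"""
    if grip is None: grip=np.array(corner)-Rt.apply([91,-61,-103])
    Rk=Rt*R.from_euler('z',k*np.pi)*R.from_euler('x',np.pi)
    return grip-Rt.apply([0,0,19]), Rk.as_euler('xyz')
E
python3 - <<'E'
from h import *
np.set_printoptions(precision=2,suppress=True)
C=WEB+[0,0,52]
for k in (0,1):
  for psi in range(-180,180,15):
    out=[]
    for th,phi in ((0,0),(25,90),(30,60),(35,40),(40,12),(35,30)):
        j=solve_ik(*tcp(toteR(psi,th,phi),k,corner=C))
        if j is None: break
        j=np.array(j); out.append(j)
    else:
        o=np.array(out); mar=np.minimum(o-LO,HI-o).min(); print(k,psi,round(mar,2),'jump',np.abs(np.diff(o,axis=0)).max().round(2),o[0],o[-2])
E
```

```text
0 -180 0.57 jump 0.57 [0.25 0.54 0.02 1.05 0.   0.25] [ 0.53  0.11 -0.73  0.17 -0.45  0.4 ]
0 -165 0.49 jump 0.48 [0.28 0.58 0.09 1.08 0.   0.02] [ 0.43  0.07 -0.81  0.04 -0.24  0.09]
0 -150 0.47 jump 0.44 [ 0.32  0.61  0.14  1.1   0.   -0.21] [ 0.32  0.05 -0.83 -0.01 -0.   -0.2 ]
0 -135 0.5 jump 0.46 [ 0.36  0.63  0.18  1.12  0.   -0.43] [ 0.22  0.07 -0.8   0.03  0.23 -0.49]
0 -120 0.58 jump 0.47 [ 0.4   0.64  0.2   1.12 -0.   -0.65] [ 0.14  0.13 -0.72  0.15  0.42 -0.78]
0 -105 0.62 jump 0.49 [ 0.44  0.64  0.19  1.12 -0.   -0.87] [ 0.1   0.21 -0.59  0.35  0.57 -1.09]
0 -90 0.65 jump 0.6 [ 0.48  0.62  0.16  1.11  0.   -1.09] [ 0.08  0.31 -0.42  0.6   0.66 -1.41]
0 -75 0.67 jump 0.67 [ 0.51  0.6   0.11  1.09  0.   -1.32] [ 0.08  0.43 -0.24  0.88  0.7  -1.74]
0 -60 0.69 jump 0.69 [ 0.54  0.56  0.05  1.06  0.   -1.55] [ 0.11  0.55 -0.04  1.15  0.68 -2.05]
0 -45 0.68 jump 0.65 [ 0.56  0.51 -0.03  1.03  0.   -1.79] [ 0.15  0.67  0.16  1.4   0.62 -2.32]
0 -30 0.49 jump 0.55 [ 0.57  0.47 -0.11  1.    0.   -2.04] [ 0.19  0.77  0.34  1.61  0.54 -2.56]
0 -15 0.32 jump 0.53 [ 0.57  0.41 -0.19  
[... 2749 characters left out ...]
  0.65  1.95 -0.19 -0.44]
1 75 0.25 jump 0.54 [ 0.32  0.25 -0.43  0.89  0.   -0.99] [ 0.59  0.87  0.5   1.84 -0.32 -0.61]
1 90 0.3 jump 0.61 [ 0.27  0.27 -0.4   0.9   0.   -1.31] [ 0.63  0.78  0.34  1.69 -0.44 -0.81]
1 105 0.38 jump 0.66 [ 0.23  0.3  -0.36  0.91  0.   -1.6 ] [ 0.67  0.67  0.16  1.5  -0.55 -1.04]
1 120 0.46 jump 0.67 [ 0.21  0.34 -0.3   0.93  0.   -1.89] [ 0.68  0.56 -0.03  1.28 -0.64 -1.31]
1 135 0.49 jump 0.66 [ 0.2   0.39 -0.22  0.96  0.   -2.16] [ 0.69  0.43 -0.23  1.   -0.69 -1.64]
1 150 0.53 jump 0.6 [ 0.21  0.44 -0.14  0.99  0.   -2.41] [ 0.66  0.31 -0.42  0.69 -0.69 -2.01]
1 165 0.48 jump 0.58 [ 0.22  0.49 -0.06  1.02  0.   -2.66] [ 0.61  0.2  -0.6   0.4  -0.6  -2.38]
```

```bash
python3 - <<'E'
from h import *
np.set_printoptions(precision=2,suppress=True)
psi=np.degrees(POSE[2]); g=np.array([POSE[0],POSE[1],107.]); k=1
p,o=tcp(toteR(psi,0,0),k,grip=g)
bot.move_ptp(p+[0,0,130],o)
bot.grip(0.6,110)
hit=bot.movel(p,max_speed=100,threshold=8); s=bot.get_state(); print(hit,s['tcp_pos'],p,s['contact_force'])
if not hit:
    bot.grip(0.0,110); s=bot.get_state(); print('open',s['opening']*85,s['contact_force'])
    f0=np.array(s['contact_force'])
    bot.movel(p+[0,0,60],max_speed=60); bot.dwell(.3); s=bot.get_state()
    print('lift',s['tcp_pos'],np.array(s['contact_force'])-f0,s['opening']*85,s['t'])
for n in ("top","side"): cv2.imwrite(f"pics/{n}1.png",imaging.capture(n))
a=cv2.imread("pics/top1.png")[170:320,270:470]; b=cv2.imread("pics/side1.png")[110:260,280:480]
cv2.imwrite("pics/l1.png",cv2.resize(np.hstack([a,b]),None,fx=2,fy=2))
E
```

```text
False [ 473.87 -188.64   88.58] [ 473.4 -188.4   88. ] [ 0.37 -0.23 -0.19]
open 14.124678778539717 [-1.89  0.55  5.05]
lift [ 473.27 -188.32  147.76] [ 1.68 -0.21 -9.69] 14.198398132690164 5.4
```

View pics/l1.png

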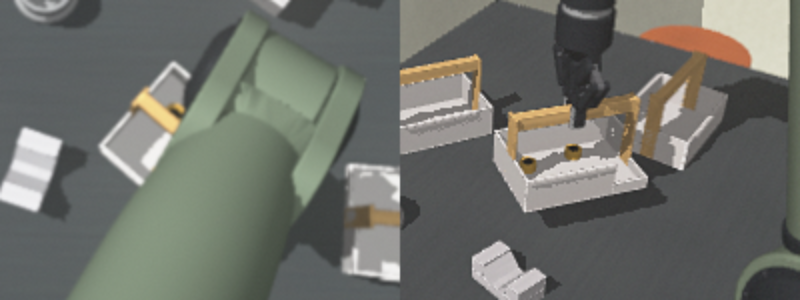

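The tote hangs level at the bar (side half: bar at (575,115), bushes at (528,163) and (572,152)) and the load is right at about 0.45 kg. The arm hides it from the top camera. I check whether the wrist camera sees into the tray.

```bash
python3 - <<'E'
from h import *
cv2.imwrite("pics/w1.png",imaging.capture("wrist"))
E
```

```text
(no output)
```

View pics/w1.png

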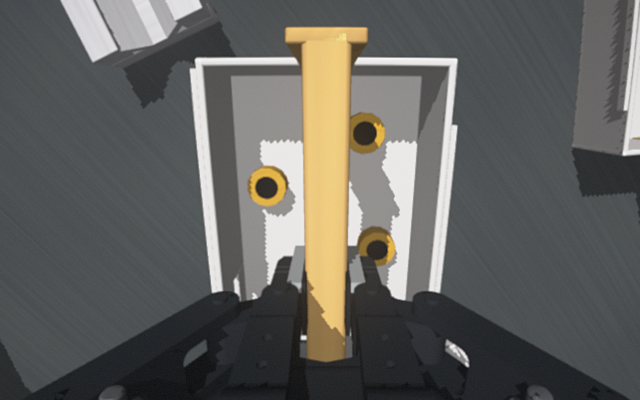

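The wrist camera (on the tote's -x side) shows the three bushes at (267,187), (365,132) and (377,248), but the fingers hide the scoop half. I set the tote back down and regrip a half turn round, so the wrist camera sees the scoop corner. I will carry it at a yaw that opens it to the side camera.

```bash
python3 - <<'E'
from h import *
np.set_printoptions(precision=2,suppress=True)
psi=np.degrees(POSE[2]); g=np.array([POSE[0],POSE[1],107.])
p,o=tcp(toteR(psi,0,0),1,grip=g)
bot.movel(p+[0,0,.5],max_speed=40,threshold=10); bot.grip(0.6); bot.movel(p+[0,0,80],max_speed=150)
p,o=tcp(toteR(psi,0,0),0,grip=g)
bot.move_ptp(p+[0,0,80],o)
hit=bot.movel(p,max_speed=100,threshold=8); s=bot.get_state(); print(hit,s['tcp_pos'],s['contact_force'],s['t'])
assert not hit
bot.grip(0.0,120); s=bot.get_state(); print('open',s['opening']*85)
bot.movel(p+[0,0,150],max_speed=100); bot.dwell(.2); s=bot.get_state(); print(s['contact_force'],s['opening']*85,s['t'])
C=WEB+[0,0,90]
q,o=tcp(toteR(165,0,0),0,corner=C); print(q)
bot.movel([q[0],q[1],p[2]+150],rot=o,max_speed=180); bot.movel(q,max_speed=100)
for th in (8,16,24): bot.movel(*[*tcp(toteR(165,th,85),0,corner=C)],max_speed=35)
bot.dwell(.5); s=bot.get_state(); print(s['tcp_pos'],s['t'],s['qpos'])
a=imaging.capture("wrist"); b=imaging.capture("side"); cv2.imwrite("pics/s2.png",b); cv2.imwrite("pics/w2.png",a)
cv2.imwrite("pics/v2.png",np.vstack([cv2.resize(a[:300,100:540],(587,400)),cv2.resize(b[180:380,100:393],(587,400))])[:, :] if 0 else np.hstack([cv2.resize(a,(400,250)),cv2.resize(b[210:360,120:360],(400,250))]))
E
```

```text
False [ 473.83 -188.66   88.46] [ 1.13 -0.64  0.27] 11.9083
open 14.335549439643867
[ 0.75  0.55 -4.11] 13.894470578469885 14.1833
[587.41 208.23 222.  ]
[594.38 247.59 242.82] 19.1833 [ 0.44  0.73  0.43  1.52 -0.34  0.74]
```

View pics/v2.png

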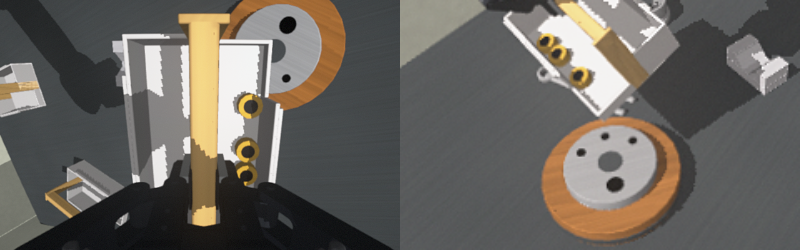

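All three bushes lie along the -y wall (wrist half (250,105), (247,150), (246,175); side half (547,40), (558,53), (580,73)). Now I lean along the wall toward +x.

```bash
python3 - <<'E'
from h import *
np.set_printoptions(precision=2,suppress=True)
C=WEB+[0,0,90]
for th,phi in ((27,60),(31,40),(35,25),(38,15)): bot.movel(*tcp(toteR(165,th,phi),0,corner=C),max_speed=35)
bot.dwell(1); s=bot.get_state(); print(s['tcp_pos'],s['t'],s['qpos'],s['opening']*85)
Rt=toteR(165,38,15); grip=C-Rt.apply([91,-61,-103])
a=imaging.capture("wrist"); mw=cam("wrist"); b=imaging.capture("side"); cv2.imwrite("pics/s3.png",b); cv2.imwrite("pics/w3.png",a)
P=grip+Rt.apply([[91,-61,-103],[95,65,-52],[95,-65,-87],[95,0,11]])
for n,im in (("wrist",a),("side",b)):
    uv=proj(n,P,mw if n=="wrist" else None); print(n,uv.tolist())
    for u in uv: cv2.drawMarker(im,tuple(int(x) for x in u),(0,0,255),0,8,1)
cv2.imwrite("pics/v3.png",np.hstack([cv2.resize(a,(400,250)),cv2.resize(b[180:330,120:360],(400,250))]))
E
```

```text
[523.58 245.06 268.03] 23.2 [ 0.6   0.19 -0.47  0.59 -0.59  0.77] 13.778536187095844
wrist [[419.65745559453774, 71.96008760635317], [191.0156188240203, 52.79793587838802], [434.128579034225, 62.04741199568073], [322.4428614522248, 18.094679950540723]]
side [[241.87665109144558, 279.30454103829385], [298.94194669787726, 241.54734988358217], [242.2660466183925, 281.46235302617754], [279.5736312775906, 255.04669424356106]]
```

View pics/v3.png

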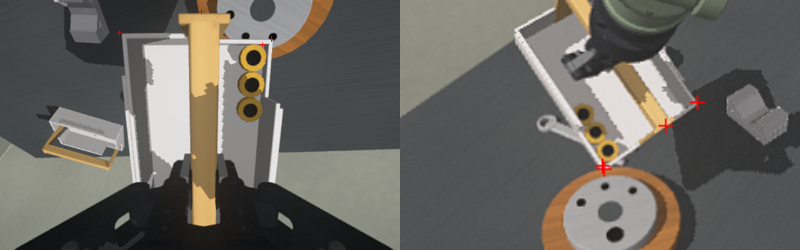

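All three bushes sit in a row in the scoop corner (wrist half (253,57), (252,84), (250,110)), and the predicted corner and rim marks match the picture. I lower to about 35 mm above the web, then measure the bushes and the corner.

```bash
python3 - <<'E'
from h import *
np.set_printoptions(precision=1,suppress=True)
C=WEB+[0,0,37]; Rt=toteR(165,38,15)
p,o=tcp(Rt,0,corner=C); hit=bot.movel(p,max_speed=30,threshold=15); bot.dwell(1); s=bot.get_state()
print(hit,np.array(s['tcp_pos']),p,s['t'],np.array(s['contact_force']),np.abs(s['joint_velocities']).max())
Ra=R.from_euler('xyz',s['orientation'])*R.from_euler('x',-np.pi); grip=np.array(s['tcp_pos'])+Ra.apply([0,0,19])
print('tilt',np.degrees(np.arccos(Ra.as_matrix()[2,2])),'corner',grip+Ra.apply([91,-61,-103]),'bar',grip)
a=imaging.capture("wrist"); mw=cam("wrist"); b=imaging.capture("side"); ms=cam("side")
cv2.imwrite("pics/w4.png",a); cv2.imwrite("pics/s4.png",b)
h=cv2.cvtColor(a,cv2.COLOR_BGR2HSV); w=cv2.inRange(h,(10,120,60),(30,255,255)); w[:, :365]=0; w[:, 470:]=0; w[:50]=0; w[230:]=0
hol=cv2.inRange(h[...,2],0,60)[:, :]; hol[:, :365]=0; hol[:,445:]=0; hol[:50]=0; hol[200:]=0
n=Ra.apply([0,0,1]); p0=grip+Ra.apply([0,0,-89]); c=mw[0]['position']
for k in cv2.findContours(hol,cv2.RETR_EXTERNAL,cv2.CHAIN_APPROX_NONE)[0]:
    if cv2.contourArea(k)<60: continue
    (u,v),r=cv2.minEnclosingCircle(k); d=ray(*mw,u,v); X=c+d*((p0-c)@n)/(d@n)
    L=Ra.inv().apply(X-grip); print('bush px',u,v,r,'tote',L+[0,0,100],'dist corner',np.linalg.norm(L-[0,0,7]-[91,-61,-103]))
for nme,im,mm in (("wrist",a,mw),("side",b,ms)):
    for u in proj(nme,grip+Ra.apply([[91,-61,-103],[95,65,-52]]),mm): cv2.drawMarker(im,tuple(int(x) for x in u),(0,0,255),0,8,1)
cv2.imwrite("pics/v4.png",np.hstack([cv2.resize(a[:240,160:],(400,200)),cv2.resize(b[190:340,130:430],(400,200))]))
E
```

```text
False [523.6 245.1 215. ] [523.6 245.1 215. ] 26.2167 [-0.1  0.3 -5.2] 0.023854216839625096
tilt 37.99876808071383 corner [515.3 290.7  85. ] bar [513.5 250.9 230. ]
bush px 400.2926940917969 176.506103515625 10.869624137878418 tote [ 25.9 -49.2  11. ] dist corner 66.57382052810452
bush px 402.70355224609375 135.56195068359375 11.448949813842773 tote [ 51.9 -49.2  11. ] dist corner 41.41325999621357
bush px 440.0 94.0 6.403224468231201 tote [ 77.  -70.6  11. ] dist corner 18.375917019667988
bush px 405.0 92.0 11.70479965209961 tote [ 78.  -49.1  11. ] dist corner 18.938613121731557
```

View pics/v4.png

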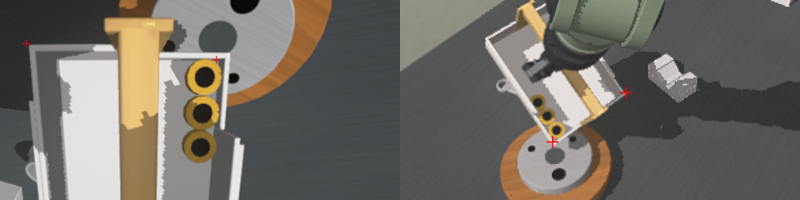

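```bash
python3 - <<'E'
from h import *
bot.dwell(1); s=bot.get_state(); print(np.round(s['tcp_pos'],2),np.round(s['joint_velocities'],3),np.round(s['contact_force'],1),s['opening']*85,s['t'])
a=cv2.imread("pics/s4.png").astype(int); b=imaging.capture("side").astype(int); print('px changed',(abs(a-b).max(2)>40).sum())
bot.sign_off()
E
```

```text
[523.58 245.07 215.02] [-0.001 -0.001  0.001  0.    -0.002  0.022] [ 0.2  0.4 -5.1] 13.822979963071926 27.3167
px changed 29
the job is handed in; nothing more can be done
```

I handed the job in at about 27 s, with the arm still holding the tilted tote over the crank web and all three bushes in the scoop corner. No verdict is reported.

**What I did:** I picked the tote up by its bar, set it back down, and regripped it a half turn round so the wrist camera could see the scoop corner. I then carried it over the web and tilted it toward -y so all the bushes slid to that wall. Leaning it 38° toward +x then ran them along the wall into the corner, and I lowered it.

**Last checks:**
- **Bushes:** they lie in a row in the corner, about 19, 41 and 67 mm from it (limit 80 mm), measured in the wrist picture.
- **Tote position:** the tilt is 38° and the bar is at 230 mm. From the tool pose, the corner is over the web's centre and 85 mm above the bench, 37 mm above the web. The marks I projected from that pose landed within a few pixels of the tote in both pictures.
- **Grip and contact:** the grip is steady at about 14 mm. The force is only the hanging weight, with no sign of the tote touching the block.
- **Steadiness:** the side view barely changed over the last second (29 pixels). Joint 6 still read 0.022 rad/s, which I took for noise.

I did not measure the hub, wrench and V-block again at the end. The arm passed well above them.

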